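# Tip the transfer pieces into the shallow dish and load the box trainer

## Task

Set up the transfer exercise in the box trainer: take the scoop by its handle, bring its spout down close over the shallow steel dish on the drawn-out tray (no more than about 40 mm above the dish's floor) and only then tip it, so that all six pieces end up in the dish and none bounces out. Stand the empty scoop back upright on the bench and slide the tray fully home into the trainer with the dish and all six pieces on it. Leave the other things on the bench where they are.

Things in the scene. Friction and masses are not known exactly. Their poses are not given: they have to be found in the camera images.
- trainer: laparoscopy box trainer, fixed to the bench, 300 mm (x) by 340 mm (y): black, 75 mm side walls, arched roof of smoked clear plastic up to 180 mm high (two ports at the -y end 45 mm higher). Roof and walls end at y = +120 mm; before it lies an open apron with 35 mm walls, where the tray slides in and out. Origin on the bench under its centre; +y is the way the tray is drawn out
- tray (a joint): how far the trainer's tray is drawn out, m: 0 is fully home, starts at 0.19 to 0.215, at most 0.22. It takes about 2 N plus 5 N per m/s to push and stays where it is left. The tray is a white plate 200 mm wide (trainer x) and 350 mm long (trainer y), its bed 13 mm above the bench, with 12 mm rims and a black front panel
- tray_front (a point): centre of the outer face of the tray's black front panel (224 mm wide, 8 mm thick, from 8 to 36 mm above the bench), 22 mm above the bench; axes as the trainer's. Push here towards -y to send the tray home; when home it lies 208 mm out (+y) from the trainer's origin
- tray_bed (a point): middle of the tray's bed (its upper face), axes as the trainer's
- dish: shallow round steel dish, loose on the tray: 150 mm across the rim, 120 mm across the foot, 20 mm high, floor 3 mm thick (inside depth 17 mm), 200 g. Origin at the centre of its underside
- scoop: flat-bottomed steel scoop on the bench, 200 mm long, about 200 g, holding the six pieces. Origin under the pan's floor, x towards the spout, z up. Pan 98 mm wide, x from -50 to 65 mm, walls 40 mm high, 3 mm thick; from x = 30 mm on it is an open spout 78 mm wide, its floor rising 9 mm to the lip. Pieces begin to slide out when it is tipped 28 to 36 degrees, freely at 45 to 55
- scoop_grip (a point): where to grip the scoop's handle, a black plastic bar 14 mm wide (scoop y), 20 mm high, along scoop x from x = -50 to -135 mm, its middle line 40 mm above the scoop's underside; this point is at x = -85 mm on that line. Axes as the scoop's; take it from above, closing along scoop y
- scoop_spout (a point): middle of the spout's lip, on the upper face of its floor, at x = 65 mm, 12 mm above the underside of the scoop; axes as the scoop's
- piece1: loose hollow plastic triangle (transfer piece), ivory: 28 mm sides, 14 mm thick, 12 g. Origin at the centre of one flat face
- piece2: the same kind of piece as piece1
- piece3: the same kind of piece as piece1
- piece4: the same kind of piece as piece1
- piece5: the same kind of piece as piece1
- piece6: the same kind of piece as piece1
- pegboard: bystander: black rubber board 110 by 140 mm, 12 mm thick, with twelve steel pegs up to 44 mm high; origin under its centre
- tape: bystander: roll of white tape lying flat, 68 mm across, 25 mm high
- suture_pad: bystander: yellowish suture practice pad on a white board, 105 by 145 mm, 16 mm high
- gallipot: bystander: small steel cup, 68 mm across, 42 mm high
- gel_bottle: bystander: hand-gel pump bottle, 66 mm across, 185 mm high
Not all that is in view belongs to the job. What is shaped like the dish but black is not meant.

How it is judged (in metres and radians):
On the way, in this order (a step that is already met when the one before it is completed fails the run):
1. the spout is low over the dish (lip over it and under 47 mm above its floor) with all six pieces still in the scoop (horizontal distance between scoop_spout and dish below 0.07 m and z of scoop_spout in the frame of dish below 0.05 m and distance between each of piece1, piece2, piece3, piece4, piece5, piece6 and scoop below 0.068 m), for 0.1 s.
2. all six pieces lie in the dish (horizontal distance between each of piece1, piece2, piece3, piece4, piece5, piece6 and dish below 0.068 m and z of piece1 in the frame of dish between -0.005 and 0.04 m and z of piece2 in the frame of dish between -0.005 and 0.04 m and z of piece3 in the frame of dish between -0.005 and 0.04 m and z of piece4 in the frame of dish between -0.005 and 0.04 m and z of piece5 in the frame of dish between -0.005 and 0.04 m and z of piece6 in the frame of dish between -0.005 and 0.04 m), for 0.2 s.
3. the tray is fully home with the dish and all six pieces on it (all of step 2 and value of joint tray below 0.006 m and angle between dish's own z axis and vertical below 0.1 rad and z of dish in the frame of tray_bed between -0.006 and 0.006 m), for 0.2 s.
At the end, for the whole second after the job is handed in: the tray is home (within 6 mm), the dish stands flat on its bed with all six pieces inside its rim, and the scoop stands upright on the bench (within about 5 degrees and 5 mm of it), let go; all at rest (all of step 3 and linear speed of each of dish, scoop below 0.01 m/s and angle between scoop's own z axis and vertical below 0.08 rad and height (world z) of scoop between -0.005 and 0.005 m and contact force between scoop and the fingers below 0.2 N and linear speed of each of piece1, piece2, piece3, piece4, piece5, piece6 below 0.02 m/s); the robot touches nothing.
It fails at once if a piece leaves the scoop from too high: the lip is more than 52 mm above the dish's floor while a piece is out of the scoop and still in the air (z of scoop_spout in the frame of dish above 0.055 m and ((z of piece1 in the frame of dish above 0.048 m and distance between piece1 and scoop above 0.078 m) or (z of piece2 in the frame of dish above 0.048 m and distance between piece2 and scoop above 0.078 m) or (z of piece3 in the frame of dish above 0.048 m and distance between piece3 and scoop above 0.078 m) or (z of piece4 in the frame of dish above 0.048 m and distance between piece4 and scoop above 0.078 m) or (z of piece5 in the frame of dish above 0.048 m and distance between piece5 and scoop above 0.078 m) or (z of piece6 in the frame of dish above 0.048 m and distance between piece6 and scoop above 0.078 m))).
It fails at once if a bystander on the bench is shifted by more than 30 mm (distance of any of pegboard, tape, suture_pad, gallipot, gel_bottle from where it was at the start of the episode above 0.03 m).
It also fails if it takes over 72 s, if anything falls off the work surface, if the arm or the gripper's body presses on something with over 40 N, if the wrist force passes 120 N, or if a joint passes its speed limit or range.

## Robot

A 6-joint arm with a two-finger parallel gripper is mounted at the origin on the work surface. World frame = base frame: x ahead of the robot, y to its left, z up, the work surface at z = 0. Lengths are in mm, angles in rad, forces in N, time in s.
With the tool pointing down it reaches from about 350 to 850 mm from the base axis. Payload 8.1 kg.
Tool frame: the origin (TCP) lies at the very end of the fingers, on their centre line; the grasp point (between the pads) lies r.tcp_to_grasp behind it (r.tcp_to_grasp is the distance from the TCP to the grasp point, in mm); z points along the fingers, y is the line along which they close (so a half turn about z gives the same grasp; the last joint's range is limited). The gripper opens to 85 mm and grips with 20 to 120 N. Pads are 22 mm wide; open, the fingers measure 114 mm over their backs; the gripper's body (76 mm by 85 mm) begins 54 mm behind the grasp point. The pads swing forward as they close: fully open they stand 13 mm farther back than shut.
Start: joints at [-1.272, 0.13, 1.488, -0, 1.523, -0.085], TCP at [224.688, -556.346, 231.292] pointing down, gripper open.
Joint ranges: [-2.96, 2.96], [-0.89, 2.26], [0.02, 2.5], [-1.34, 4.48], [0, 2.73], [-2.66, 2.66]. Speed limits (rad/s): [2.39, 2.39, 2.79, 3.14, 3.14, 3.14].

## Interface

Orientations are given as a unit quaternion [x, y, z, w].
In Python, from plant import r, cams gives the robot as it stands.
- The arm moves only by the tool carry_out, never from a script. Its argument "series" is one flat list of numbers, 4 for each row, row after row: the shift along the world's x, y, z in units of 60 mm (1.0 is 60 mm), then the turn about the world's z in units of 5 degrees (1.0 is 5 degrees). In form: [x, y, z, twist, x, y, z, twist, ...]. A call has 1 to 8 rows; each row is the pose to reach, as a shift and turn from the pose commanded when the call began; what a row does not reach only later rows make up. A row lasts 1/8 s, in which the tool goes at most 62.5 mm and 10.7 degrees, less where a joint would pass 70% of its speed; a pose out of reach is approached as far as the arm can. A call with a gripper value outside its range is refused whole. "gripper" is the closure, from -1 (fully open) to 1 (shut), so that 0 is half open, set as the call begins (left out, the last holds). The fingers move at their own pace and stop on an object; "force" is the grip in N (left out, the last holds). Time passes only in rows, so rows that repeat a pose let the fingers close. It gives the time, the measured TCP pose, the force, the opening and the grip force at its end, in the units of the state.
- r.read_state(): the state, without advancing time (a new reading comes with each control period).
- cams.camera(name): name is "scene" or "top"; returns a dict with "frame" (400x640x3 uint8, blue, green, red), "z_map" (400x640 float32, mm along the optical axis (not along the pixel's ray), 0 where there is no reading), "vertical_fov" (degrees; the focal length in pixels is half the picture's height over the tangent of half this angle, whatever the lens; pixels are square), "cx", "cy" (the principal point, pixels), "rvec" (rotation vector, rad) and "tvec" (3), from world to camera coordinates, as OpenCV has them. Camera axes: x right, y down, z forward; pixel columns grow to the right and rows downward; lengths in mm; the calibration is good to about 2 mm. A picture is of the moment at which its call begins.
- r.close_job(): hands the job in; it is judged then, once.
The state is a dict: "time_s": time; "joint_positions": joint angles; "qd": joint speeds; "effort": joint torques, N m; "tcp_pos": TCP position; "tool_rot": TCP orientation; "force": force on the tool from outside, world axes, zero at the start; "torque": the same for the moment, N m; "width": finger opening in mm; "grasp_force": force on a finger pad.
Only numpy, scipy, OpenCV 4.12 (cv2) and the standard library are available. Lean on these libraries where they do the work, as an engineer would, in place of code of your own. Each camera call takes 0.05 s, during which the arm holds its last target. There are 200 camera calls.

## Working session

There is one attempt and no reset: what is moved stays moved. The work goes in short steps, Python scripts to look and compute and a tool call to move; the robot and the scene stay as the last step left them, time stands still between calls to the robot, and variables do not carry over. Pictures are saved under pics/ and viewed, at most 10 in all, crops included, and the job is handed in when it is done.

Besides the shell and the picture viewer there is one more tool, called after "Emit:" by a JSON object that holds its "op" and its "data". carry_out: Moves the arm, as the interface text tells. Its arguments: {"type":"object","properties":{"series":{"type":"array"},"gripper":{"type":"number"},"force":{"type":"number"}},"required":["series"]}

```bash
ls; mkdir -p pics; cat > h.py <<'E'
import numpy as np, cv2
from plant import r, cams
def cam(n):
    c=cams.camera(n); h=c["frame"].shape[0]
    f=h/2/np.tan(np.radians(c["vertical_fov"])/2)
    c["K"]=np.array([[f,0,c["cx"]],[0,f,c["cy"]],[0,0,1]]); c["R"]=cv2.Rodrigues(np.array(c["rvec"],float))[0]; c["t"]=np.array(c["tvec"],float).ravel()
    return c
def cloud(c):
    z=c["z_map"].astype(float); v,u=np.mgrid[:z.shape[0],:z.shape[1]]
    p=np.stack([(u-c["cx"])/c["K"][0,0]*z,(v-c["cy"])/c["K"][1,1]*z,z],-1)
    w=(p-c["t"])@c["R"]; w[z==0]=np.nan; return w
def ray(c,uv,h):
    uv=np.atleast_2d(np.array(uv,float)); d=np.c_[(uv-[c["cx"],c["cy"]])/c["K"][0,0],np.ones(len(uv))]@c["R"]
    o=-c["R"].T@c["t"]; return o+d*((h-o[2])/d[:,2])[:,None]
def proj(c,p): return cv2.projectPoints(np.atleast_2d(np.array(p,float)),c["R"],c["t"],c["K"],None)[0][:,0]
E
python3 - <<'E'
from h import *
for n in("top","scene"):
    c=cam(n); cv2.imwrite(f"pics/{n}0.png",c["frame"]); print(n,-c["R"].T@c["t"],c["K"][0,0],c["R"].round(2).tolist())
print(r.tcp_to_grasp,r.read_state())
E
```

```text
pics
top [ 397.3391875   -47.57114222 1089.79053413] 367.9554075763371 [[-0.03, -1.0, -0.02], [-0.99, 0.03, -0.13], [0.13, 0.02, -0.99]]
scene [ 849.92718146 -638.16733931 1212.6155911 ] 430.32934202033147 [[0.88, 0.48, 0.0], [0.41, -0.75, -0.51], [-0.25, 0.45, -0.86]]
18.700000000000003 {'time_s': 0.1, 'joint_positions': array([-1.27242130e+00,  1.31128496e-01,  1.48917157e+00,  3.54355743e-05,
        1.52301783e+00, -8.53857453e-02]), 'qd': array([ 8.88547597e-04, -2.79737943e-03, -2.56827142e-03,  7.65423102e-05,
        5.61146921e-04,  1.04328288e-03]), 'effort': array([ 7.02482994e-04, -5.70952928e+01, -5.01941264e+01, -1.62229812e-04,
        8.09623481e-03,  2.82994513e-06]), 'tcp_pos': array([ 224.53843248, -555.85883796,  230.32308913]), 'tool_rot': array([ 9.81647171e-01,  1.90704190e-01, -7.40943404e-05, -8.59614627e-04]), 'force': array([-0.35100533,  0.21612841, -0.78677348]), 'torque': array([ 0.02502204, -0.02624006, -0.00020853]), 'grasp_force': 0.0, 'width': 85.20288926550006}
```

View pics/top0.png

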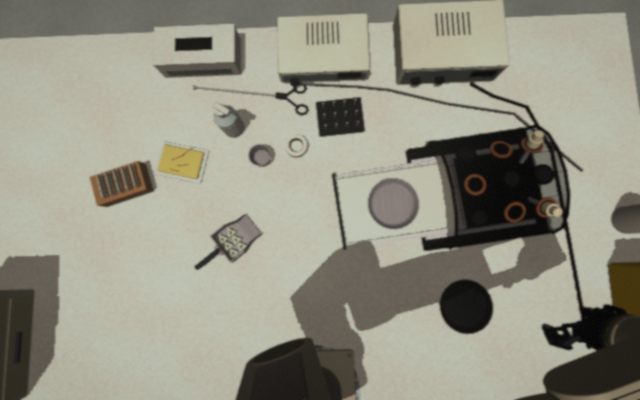

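View pics/scene0.png

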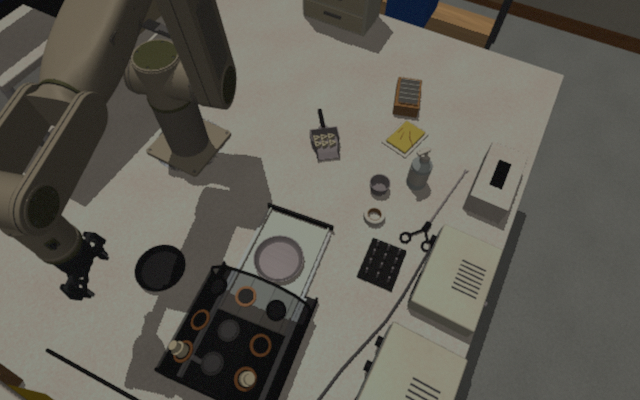

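Top view: the steel dish is at (393,203) on the white tray. The black disc at (466,306) is the look-alike and is excluded. The scoop is at (235,240) with its handle towards (200,265), and the tray front runs (335,175)–(345,247). Next I measure these and confirm with a crop.

```bash
python3 - <<'E'
from h import *
c=cam("top"); s=cam("scene")
a=cv2.resize(c["frame"][150:290,180:460],None,fx=2.8,fy=2.8,interpolation=cv2.INTER_CUBIC)
cv2.imwrite("pics/crop1.png",a)
for n,C,boxes in(("top",c,dict(scoop=(190,205,270,275),dish=(362,172,424,235))),("scene",s,dict(scoop=(300,100,350,165),dish=(245,225,315,290)))):
    w=cloud(C)
    for k,(u0,v0,u1,v1) in boxes.items():
        q=w[v0:v1,u0:u1]; fr=C["frame"][v0:v1,u0:u1]
        if k=="scoop":
            m=q[...,2]>8; P=q[m]; print(n,k,m.sum(),np.nanmax(P[:,2]))
            m2=(np.nan_to_num(q[...,2])>8).astype(np.uint8); nl,l,st,_=cv2.connectedComponentsWithStats(m2); i=1+np.argmax(st[1:,4]); P=q[l==i]
            print(cv2.minAreaRect(P[:,:2].astype(np.float32)))
            d=fr.max(2)<45; H=q[d&(l==i)]; 
            if len(H): print("handle",len(H),H.mean(0),np.ptp(H,axis=0))
            B=q[~d&(l==i)]; print("pan",B.mean(0))
        else:
            hsv=fr.astype(int); g=cv2.cvtColor(fr,cv2.COLOR_BGR2GRAY)
            print(n,"tray bed z near",np.nanmedian(q[:6,:6,2]))
            m=((q[...,2]>25)&(q[...,2]<45)); P=q[m]; print(k,m.sum(),P.mean(0),cv2.minEnclosingCircle(P[:,:2].astype(np.float32)))
            b=(g<150).astype(np.uint8); nl,l,st,ce=cv2.connectedComponentsWithStats(b); i=1+np.argmax(st[1:,4]); cn=cv2.findContours((l==i).astype(np.uint8),0,2)[0]; e=cv2.fitEllipse(max(cn,key=len)); print(e, ray(C,np.array(e[0])+[u0,v0],33))
E
```

```text
top scoop 903 56.35338905683333
((411.04913330078125, 248.24322509765625), (98.58831024169922, 198.37539672851562), 37.1730842590332)
handle 21 [380.57576778 284.99301412  50.5205157 ] [43.0767796  57.40284193  6.16651105]
pan [420.14497455 235.05866849  25.77079263]
top tray bed z near 15.058282305308964
dish 435 [ 521.05758987 -244.94131994   30.47013114] ((520.1929321289062, -237.16424560546875), 122.78006744384766)
((30.920886993408203, 31.257112503051758), (50.004600524902344, 51.4664306640625), 140.75582885742188) [[ 517.52627766 -238.08697156   33.        ]]
scene scoop 622 55.6590083720805
((410.8369445800781, 245.03262329101562), (98.71971893310547, 199.05577087402344), 37.806175231933594)
handle 79 [388.75961607 263.36794917  44.03770489] [120.47969763 161.42924212  43.25092531]
pan [419.54316382 232.67403053  21.53555466]
scene tray bed z near 0.9065785228365139
dish 371 [ 508.26381727 -230.57582297   30.04461843] ((516.5233154296875, -228.73147583007812), 121.26622772216797)Traceback (most recent call last):
  File "<stdin>", line 20, in <module>
cv2.error: OpenCV(4.12.0) /io/opencv/modules/imgproc/src/shapedescr.cpp:361: error: (-201:Incorrect size of input array) There should be at least 5 points to fit the ellipse in function 'fitEllipseNoDirect'
```

View pics/crop1.png

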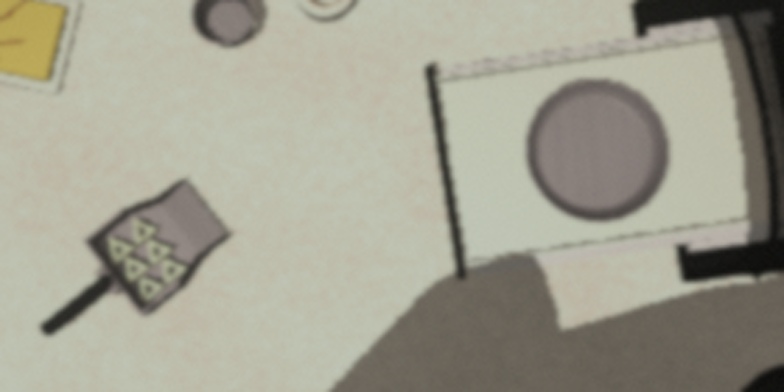

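Crop: the scoop with six ivory pieces sits at crop (160,245) with the handle to lower left. The steel dish is at crop (597,150) on the tray, and the tray's black front panel runs from (430,66) to (462,275). Now I compute the frames and the arc to the scoop.

```bash
python3 - <<'E'
from h import *
c=cam("top"); s=cam("scene")
# dish rim by plausible gray segmentation in scene: project circle centre
print("front ends",ray(c,[[333.6,173.6],[345,248.2]],36))
print("scene dish proj", proj(s,[[517.5,-238,33]]))
fr=s["frame"][225:295,245:320]; sat=cv2.cvtColor(fr,cv2.COLOR_BGR2HSV)
b=((sat[...,2]<165)&(sat[...,2]>70)).astype(np.uint8)
w=cloud(s)[225:295,245:320]; b&=(np.hypot(w[...,0]-517,w[...,1]+238)<90).astype(np.uint8)
n,l,st,ce=cv2.connectedComponentsWithStats(b); i=1+np.argmax(st[1:,4]); cn=max(cv2.findContours((l==i).astype(np.uint8),0,1)[0],key=len)
e=cv2.fitEllipse(cn); print(e,ray(s,np.array(e[0])+[245,225],33))
# tray bed heights, dish neighbourhood
W=cloud(c); m=(W[...,2]>120)&(W[...,1]<-300)&(W[...,0]>330)&(W[...,0]<700); P=W[m]; print("roof",np.nanmin(P,0),np.nanmax(P,0))
# arc
S=np.array([224.7,-556.3,231.3]); G=np.array([380.6,286.3])
a0=np.arctan2(S[1],S[0]);a1=np.arctan2(G[1],G[0]);r0=np.hypot(*S[:2]);r1=np.hypot(*G)
for k in range(1,17):
    t=k/16; a=a0+(a1-a0)*t; rr=r0+(r1-r0)*min(1,t*2.5); p=np.array([rr*np.cos(a),rr*np.sin(a)])
    print(k,((p-S[:2])/60).round(2),(105.5*t/5).__round__(2),p.round())
E
```

```text
front ends [[609.43974828 -70.35449715  36.        ]
 [393.24715846 -95.44034286  36.        ]]
scene dish proj [[278.67034697 257.90169788]]
((34.824005126953125, 34.88809585571289), (51.18242263793945, 59.430320739746094), 100.36909484863281) [[ 523.75694081 -241.79817774   33.        ]]
roof [ 396.23602742 -659.25371014  120.03043768] [ 699.62817651 -340.95676693  210.64769888]
1 [0.88 0.77] 1.32 [ 278. -510.]
2 [1.64 1.62] 2.64 [ 323. -459.]
3 [2.26 2.52] 3.96 [ 360. -405.]
4 [2.75 3.47] 5.28 [ 390. -348.]
5 [3.11 4.44] 6.59 [ 411. -290.]
6 [3.33 5.4 ] 7.91 [ 425. -232.]
7 [3.61 6.29] 9.23 [ 441. -179.]
8 [3.9  7.15] 10.55 [ 459. -127.]
9 [4.1  8.03] 11.87 [470. -74.]
10 [4.19 8.94] 13.19 [476. -20.]
11 [4.17 9.85] 14.51 [475.  34.]
12 [ 4.05 10.75] 15.82 [468.  89.]
13 [ 3.83 11.63] 17.14 [455. 141.]
14 [ 3.52 12.48] 18.46 [436. 192.]
15 [ 3.1  13.29] 19.78 [411. 241.]
16 [ 2.6  14.04] 21.1 [381. 286.]
```

Emit:
{"op": "carry_out", "data": {"series": [0.75,0.77,0.3,1.3,1.45,1.62,0.5,2.6,2.0,2.52,0.5,4,2.45,3.47,0.5,5.3,2.9,4.44,0.5,6.6,3.3,5.4,0.3,8,3.6,6.3,0,9.3,3.9,7.15,-0.3,10.6], "gripper": -1}}

```text
time_s: 1.3
tcp_pos: [458.0, -129.3, 214.6]
tool_rot: [0.792, 0.61, 0.0, 0.001]
force: [0.7, 0.1, -0.2]
width: 85.5
grasp_force: 0.0
```

Emit:
{"op": "carry_out", "data": {"series": [0.2,0.9,-0.2,1.3,0.29,1.8,-0.4,2.6,0.27,2.7,-0.6,3.9,0.15,3.6,-0.8,5.2,-0.07,4.5,-1,6.5,-0.4,5.35,-1.2,7.9,-0.8,6.15,-1.3,9.2,-1.3,6.89,-1.3,10.5]}}

```text
time_s: 2.3
tcp_pos: [378.1, 283.6, 136.1]
tool_rot: [0.441, 0.898, -0.0, -0.0]
force: [0.9, 0.5, 0.0]
width: 85.0
grasp_force: 0.0
```

Emit:
{"op": "carry_out", "data": {"series": [0,0,-0.7,0,0,0,-1.3,0,0,0,-1.7,0,0,0,-1.85,0,0,0,-1.85,0,0,0,-1.85,0]}}

```text
time_s: 3.05
tcp_pos: [380.4, 282.8, 26.9]
tool_rot: [0.442, 0.897, 0.001, 0.001]
force: [-0.4, 0.1, 0.7]
width: 85.4
grasp_force: 0.0
```

Emit:
{"op": "carry_out", "data": {"series": [0,0,0,0,0,0,0,0,0,0,0,0,0,0,0,0,0,0,0,0,0,0,0,0], "gripper": 1, "force": 20}}

```text
time_s: 3.8
tcp_pos: [379.6, 282.5, 25.9]
tool_rot: [0.442, 0.897, 0.0, 0.0]
force: [0.5, -0.1, 2.9]
width: 13.7
grasp_force: 20.5
```

Test: does the pan sag in a 20 N grip when lifted slightly?

Emit:
{"op": "carry_out", "data": {"series": [0,0,0.1,0,0,0,0.2,0,0,0,0.3,0,0,0,0.3,0,0,0,0.3,0]}}

```text
time_s: 4.42
tcp_pos: [379.3, 282.2, 43.5]
tool_rot: [0.442, 0.897, -0.0, -0.0]
force: [0.0, -0.6, -2.5]
width: 13.7
grasp_force: 19.8
```

```bash
cat >> h.py <<'E'
def pan(c,box,u):
    "tilt of scoop pan: rear wall tops / spout along heading u, heights"
    w=cloud(c); P=w[box[1]:box[3],box[0]:box[2]].reshape(-1,3); P=P[np.isfinite(P[:,2])&(P[:,2]>4)]; return P
E
python3 - <<'E'
from h import *
c=cam("top"); s=cam("scene")
print(r.read_state()["force"],r.read_state()["torque"])
x=np.hstack([cv2.resize(c["frame"][190:290,180:280],(400,400),interpolation=2),cv2.resize(s["frame"][90:180,280:370],(400,400),interpolation=2)])
cv2.imwrite("pics/t1.png",x)
u=np.array([.609,-.793]); v=np.array([.793,.609]); O=np.array([432.3,218.9])
for C in(c,s):
    w=cloud(C); d=w[...,:2]-O; X=d@u; Y=d@v
    for x0 in range(-45,66,10):
        m=(abs(X-x0)<5)&(abs(Y)<55)&(w[...,2]>-5)&(w[...,2]<110); z=w[...,2][m]; print(x0,m.sum(),np.nanpercentile(z,[10,50,95]).round(0) if m.sum() else '')
E
```

```text
[-0.83501533  0.63400684 -3.40015733] [0.1200568  0.15709347 0.01927935]
-45 206 [20. 34. 58.]
-35 136 [20. 32. 56.]
-25 140 [18. 24. 56.]
-15 122 [19. 23. 56.]
-5 131 [18. 30. 55.]
5 144 [18. 23. 55.]
15 134 [ 1. 20. 51.]
25 129 [ 1. 20. 49.]
35 123 [ 0. 22. 46.]
45 123 [-1. 25. 42.]
55 131 [-1. 27. 38.]
65 155 [-2.  2. 31.]
-45 106 [23. 38. 58.]
-35 78 [17. 31. 44.]
-25 84 [17. 28. 55.]
-15 42 [ 2. 30. 52.]
-5 92 [ 2. 30. 54.]
5 104 [ 2. 24. 47.]
15 79 [ 1. 20. 50.]
25 70 [-1. 20. 47.]
35 66 [-1. 21. 44.]
45 99 [-2.  4. 40.]
55 130 [-2.  3. 32.]
65 89 [-3.  1. 32.]
```

View pics/t1.png

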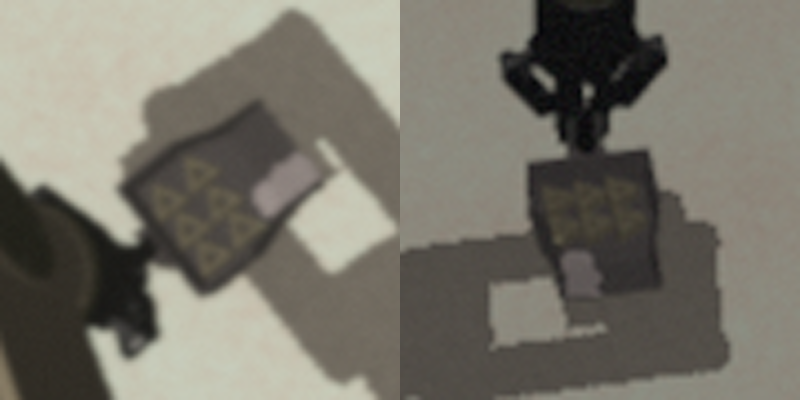

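The crop shows the scoop lifted level: the pan floor is about 20 mm up everywhere, with all six pieces in place. So the 20 N grip holds it rigidly. Next I try a partial closure for a lighter grip, close above the bench.

Emit:
{"op": "carry_out", "data": {"series": [0,0,-0.1,0,0,0,-0.1,0,0,0,-0.1,0], "gripper": 0.74}}

```text
time_s: 4.9
tcp_pos: [379.2, 282.2, 37.3]
tool_rot: [0.442, 0.897, -0.0, -0.0]
force: [-0.1, 0.1, -3.5]
width: 13.5
grasp_force: 19.8
```

Emit:
{"op": "carry_out", "data": {"series": [0,0,0,0,0,0,0,0], "gripper": 0.7}}

```text
time_s: 5.15
tcp_pos: [379.5, 282.3, 37.7]
tool_rot: [0.442, 0.897, 0.0, 0.0]
force: [-0.3, 0.5, -2.1]
width: 13.6
grasp_force: 19.8
```

Emit:
{"op": "carry_out", "data": {"series": [0,0,0,0,0,0,0,0], "gripper": 0.68}}

```text
time_s: 5.4
tcp_pos: [379.4, 282.3, 37.6]
tool_rot: [0.442, 0.897, 0.0, 0.0]
force: [0.1, -0.3, -2.5]
width: 13.9
grasp_force: 14.3
```

Emit:
{"op": "carry_out", "data": {"series": [0,0,0,0,0,0,0,0], "gripper": 0.677}}

```text
time_s: 5.65
tcp_pos: [379.5, 282.3, 37.7]
tool_rot: [0.442, 0.897, 0.0, 0.0]
force: [0.5, 0.8, -1.5]
width: 13.9
grasp_force: 8.7
```

Emit:
{"op": "carry_out", "data": {"series": [0,0,0,0,0,0,0,0], "gripper": 0.674}}

```text
time_s: 5.9
tcp_pos: [379.4, 282.3, 37.7]
tool_rot: [0.442, 0.897, 0.0, 0.0]
force: [0.3, -0.4, -1.8]
width: 13.8
grasp_force: 3.2
```

```bash
cat >> h.py <<'E'
def prof(C,O,deg,zlo=-5):
    "height profile along the scoop: median floor height and wall-top height per x"
    u=np.array([np.cos(np.radians(deg)),np.sin(np.radians(deg))]); v=np.array([-u[1],u[0]])
    w=cloud(C); d=w[...,:2]-O; X=d@u; Y=d@v; out=[]
    for x0 in range(-40,66,15):
        m=(abs(X-x0)<6)&(abs(Y)<60)&(w[...,2]>zlo)&(w[...,2]<250); z=w[...,2][m]
        out.append((x0,int(m.sum()))+tuple(np.nanpercentile(z,[50,95]).round(0)) if m.sum() else (x0,0))
    return out
E
python3 -c "
from h import *
st=r.read_state();print(st['grasp_force'],st['torque'],st['force'],st['width'])
print(prof(cam('top'),[432,219],-52.5))"
```

```text
3.226751424372196 [-0.00577725 -0.01260807 -0.00484155] [ 0.28291188 -0.38566307 -1.82766576] 13.770094780817809
[(-40, 296, np.float64(34.0), np.float64(247.0)), (-25, 179, np.float64(10.0), np.float64(44.0)), (-10, 171, np.float64(14.0), np.float64(41.0)), (5, 182, np.float64(6.0), np.float64(38.0)), (20, 165, np.float64(3.0), np.float64(32.0)), (35, 161, np.float64(4.0), np.float64(26.0)), (50, 160, np.float64(6.0), np.float64(18.0)), (65, 162, np.float64(1.0), np.float64(4.0))]
```

The light grip works. At 3 N (closure 0.674) the lip sagged onto the bench and the torque vanished. I lower it flat again, clamp it firmly, and refine the tray and dish geometry while there.

Emit:
{"op": "carry_out", "data": {"series": [0,0,-0.1,0,0,0,-0.2,0,0,0,-0.22,0,0,0,-0.22,0]}}

```text
time_s: 6.45
tcp_pos: [379.5, 282.3, 24.4]
tool_rot: [0.442, 0.897, 0.0, 0.0]
force: [-1.1, 1.2, 1.3]
width: 14.1
grasp_force: 3.7
```

Emit:
{"op": "carry_out", "data": {"series": [0,0,0,0,0,0,0,0,0,0,0,0], "gripper": 1, "force": 60}}

```text
time_s: 6.82
tcp_pos: [379.5, 282.3, 24.5]
tool_rot: [0.442, 0.897, 0.0, 0.0]
force: [0.0, 0.4, 3.8]
width: 13.0
grasp_force: 58.9
```

Emit:
{"op": "carry_out", "data": {"series": [0,0,0.1,0,0,0,0.3,0,0,0,0.5,0,0,0,0.8,0,0,0,0.8,0,0,0,0.8,0]}}

```text
time_s: 7.58
tcp_pos: [379.3, 282.2, 72.2]
tool_rot: [0.442, 0.897, 0.0, 0.0]
force: [0.2, -0.6, -3.8]
width: 13.1
grasp_force: 58.6
```

```bash
python3 - <<'E'
from h import *
c=cam('top'); s=cam('scene'); st=r.read_state();print(st['grasp_force'],st['torque'],st['force'],st['width'],st['tcp_pos'])
print(prof(c,[432,219],-52.5)); 
# dish rim
w=cloud(c); fr=c["frame"]; g=cv2.cvtColor(fr,cv2.COLOR_BGR2GRAY)
for z in(13,): 
    m=(w[...,2]>30)&(w[...,2]<42)&(w[...,1]>-110)&(w[...,1]<-60)&(w[...,0]>380)&(w[...,0]<630); P=w[m]; print("front",len(P),cv2.minAreaRect(P[:,:2].astype(np.float32)))
for C in(c,s):
    w=cloud(C); d=np.hypot(w[...,0]-519,w[...,1]+239); m=(d<58)&(w[...,2]<30); print("dishfloor",np.nanmedian(w[...,2][m]))
    f=C["frame"]; hsv=cv2.cvtColor(f,cv2.COLOR_BGR2HSV); bed=((d>90)&(d<100)&(w[...,2]<22)&(w[...,2]>8)); print("bed v",np.median(hsv[...,2][bed]),"dish v",np.median(hsv[...,2][m]))
    thr=(np.median(hsv[...,2][bed])+np.median(hsv[...,2][m]))/2
    b=((hsv[...,2]<thr)&(d<95)).astype(np.uint8); n,l,stt,ce=cv2.connectedComponentsWithStats(b); i=1+np.argmax(stt[1:,4]); e=cv2.fitEllipse(max(cv2.findContours((l==i).astype(np.uint8),0,1)[0],key=len)); print(e,ray(C,e[0],33))
E
```

```text
58.56293499469757 [0.13222347 0.04853425 0.02001361] [-0.6418442   0.37524762 -1.97024055] 12.820702430897194 [378.81937553 281.95752645  71.6392042 ]
[(-40, 235, np.float64(65.0), np.float64(236.0)), (-25, 193, np.float64(54.0), np.float64(84.0)), (-10, 171, np.float64(60.0), np.float64(88.0)), (5, 193, np.float64(54.0), np.float64(84.0)), (20, 177, np.float64(52.0), np.float64(82.0)), (35, 168, np.float64(53.0), np.float64(77.0)), (50, 174, np.float64(57.0), np.float64(71.0)), (65, 201, np.float64(1.0), np.float64(63.0))]
front 222 ((501.20123291015625, -83.96678161621094), (222.414794921875, 12.958255767822266), 6.256189346313477)
dishfloor 16.569870730752314
bed v 202.0 dish v 144.0
((392.9633483886719, 203.21963500976562), (50.47346496582031, 51.94435501098633), 141.25177001953125) [[ 517.63100084 -238.21446514   33.        ]]
dishfloor 16.207634867403684
bed v 143.0 dish v 119.0
((278.6470947265625, 260.6415710449219), (51.12671661376953, 52.546146392822266), 104.85700225830078) [[ 521.94500439 -245.52279792   33.        ]]
```

Emit:
{"op": "carry_out", "data": {"series": [0.06,-0.2,0.2,-0.2,0.2,-0.6,0.4,-0.6,0.34,-1,0.4,-1,0.5,-1.5,0.4,-1.5,0.67,-2,0.4,-2,0.84,-2.5,0.4,-2.5,1,-3,0.4,-3,1.17,-3.5,0.4,-3.6]}}

```text
time_s: 8.68
tcp_pos: [449.8, 70.5, 96.9]
tool_rot: [0.578, 0.816, -0.0, 0.0]
force: [0.5, -0.3, -2.7]
width: 12.7
grasp_force: 58.7
```

Emit:
{"op": "carry_out", "data": {"series": [0.17,-0.5,0,-0.5,0.34,-1,0,-1,0.5,-1.5,0,-1.6,0.65,-1.9,0,-2,0.75,-2.2,0,-2.3,0.81,-2.4,0,-2.5,0.85,-2.53,0,-2.64,0.85,-2.53,0,-2.64]}}

```text
time_s: 9.68
tcp_pos: [500.5, -79.6, 96.4]
tool_rot: [0.667, 0.745, -0.0, -0.0]
force: [-0.3, 1.4, -2.2]
width: 13.3
grasp_force: 58.7
```

```bash
cat > look.py <<'E'
import sys
from h import *
c=cam('top'); s=cam('scene'); st=r.read_state();print({k:np.round(st[k],2).tolist() for k in('time_s','tcp_pos','torque','force','width','grasp_force')})
A=c["frame"][130:270,290:450]; B=s["frame"][190:310,210:350]
cv2.imwrite(f"pics/{sys.argv[1]}.png",np.hstack([cv2.resize(A,(456,400),interpolation=2),cv2.resize(B,(340,400),interpolation=2)]))
for C in(c,s):
    w=cloud(C); hsv=cv2.cvtColor(C["frame"],cv2.COLOR_BGR2HSV)
    m=(w[...,2]>42)&(w[...,2]<110)&(w[...,1]<-90)&(w[...,1]>-300)&(w[...,0]>430)&(w[...,0]<600); P=w[m]
    if len(P): print("raised",len(P),cv2.minAreaRect(P[:,:2].astype(np.float32)),P[:,1].min())
    t=np.array([-.11,.994]); n=np.array([.994,.11]); d=w[...,:2]-[518,-239]; Y=d@t; X=d@n
    print([(y0,np.nanpercentile(w[...,2][(abs(Y-y0)<6)&(abs(X)<45)],[20,50,80]).round().tolist()) for y0 in range(-60,150,15)])
E
python3 look.py p1
```

```text
{'time_s': 9.78, 'tcp_pos': [500.34, -78.97, 96.28], 'torque': [0.15, -0.01, 0.0], 'force': [-0.35, 0.29, -3.36], 'width': 13.08, 'grasp_force': 58.68}
raised 269 ((504.4505615234375, -166.1721649169922), (76.75589752197266, 123.94590759277344), 13.147722244262695) -226.66655206449127
[(-60, [17.0, 21.0, 28.0]), (-45, [15.0, 17.0, 19.0]), (-30, [15.0, 17.0, 19.0]), (-15, [15.0, 16.0, 18.0]), (0, [15.0, 17.0, 18.0]), (15, [21.0, 85.0, 87.0]), (30, [79.0, 82.0, 84.0]), (45, [78.0, 99.0, 102.0]), (60, nan), (75, nan), (90, [490.0, 499.0, 505.0]), (105, [492.0, 509.0, 515.0]), (120, [492.0, 506.0, 517.0]), (135, [494.0, 503.0, 507.0])]
raised 1225 ((509.13836669921875, -155.72315979003906), (97.28477478027344, 136.53781127929688), 6.298097610473633) -227.618256078579
[(-60, [14.0, 17.0, 24.0]), (-45, [14.0, 16.0, 19.0]), (-30, [14.0, 16.0, 18.0]), (-15, [15.0, 16.0, 18.0]), (0, [14.0, 16.0, 18.0]), (15, [15.0, 18.0, 84.0]), (30, [15.0, 20.0, 83.0]), (45, [17.0, 77.0, 80.0]), (60, [72.0, 76.0, 80.0]), (75, [73.0, 78.0, 90.0]), (90, [420.0, 464.0, 490.0]), (105, [85.0, 476.0, 508.0]), (120, [265.0, 344.0, 482.0]), (135, [119.0, 345.0, 492.0])]
  return np.nanmean(a, axis, out=out, keepdims=keepdims)
```

View pics/p1.png

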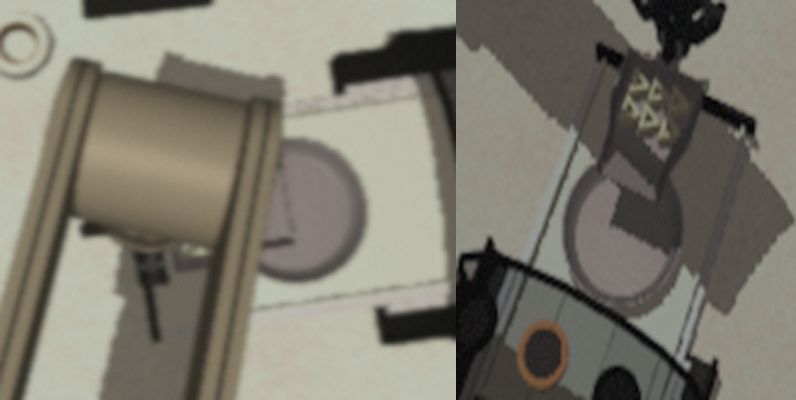

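The scene view shows the scoop level with all six pieces in, lip centred over the dish at around (635,190) in the picture. Now I lower it to about 43 mm above the dish underside.

Emit:
{"op": "carry_out", "data": {"series": [0,0,-0.15,0,0,0,-0.3,0,0,0,-0.42,0,0,0,-0.48,0,0,0,-0.48,0,0,0,-0.48,0,0,0,-0.48,0]}}

```text
time_s: 10.65
tcp_pos: [500.9, -79.6, 68.0]
tool_rot: [0.667, 0.745, 0.0, 0.0]
force: [-0.7, -0.2, -2.6]
width: 13.3
grasp_force: 58.7
```

```bash
python3 - <<'E'
from h import *
s=cam('scene'); w=cloud(s); t=np.array([-.11,.994]); n=np.array([.994,.11]); d=w[...,:2]-[518,-239]; Y=d@t; X=d@n
for y0 in range(0,100,8):
    z=w[...,2][(abs(Y-y0)<4)&(abs(X)<34)]; print(y0,len(z),np.nanpercentile(z,[5,25,50,75,95]).round())
st=r.read_state(); print(st['tcp_pos'],st['torque'],st['force'])
E
```

```text
0 57 [12. 14. 16. 18. 21.]
8 52 [12. 14. 16. 18. 20.]
16 92 [12. 15. 18. 56. 61.]
24 104 [13. 16. 19. 56. 58.]
32 68 [14. 17. 52. 54. 57.]
40 54 [36. 49. 50. 52. 54.]
48 49 [31. 47. 49. 50. 52.]
56 52 [44. 47. 48. 50. 51.]
64 47 [44. 46. 47. 48. 52.]
72 77 [44. 46. 50. 56. 64.]
80 94 [ 46.  53.  60. 428. 448.]
88 304 [ 56. 407. 437. 455. 470.]
96 275 [ 50. 419. 452. 470. 481.]
[500.81925973 -79.60491596  67.91524153] [ 0.09045446  0.04639791 -0.04757091] [ 0.71991396 -0.46508541 -2.77007253]
```

Emit:
{"op": "carry_out", "data": {"series": [0,0,-0.05,0,0,0,-0.05,0,0,0,-0.05,0]}}

```text
time_s: 11.08
tcp_pos: [500.5, -79.5, 64.5]
tool_rot: [0.667, 0.745, -0.0, -0.0]
force: [0.5, 0.0, -1.8]
width: 12.8
grasp_force: 58.7
```

Emit:
{"op": "carry_out", "data": {"series": [0,0,0,0,0,0,0,0], "gripper": 0.68}}

```text
time_s: 11.32
tcp_pos: [500.6, -79.5, 64.7]
tool_rot: [0.667, 0.745, 0.0, 0.0]
force: [-0.3, 0.3, -2.7]
width: 13.7
grasp_force: 14.7
```

Emit:
{"op": "carry_out", "data": {"series": [0,0,0,0,0,0,0,0], "gripper": 0.677}}

```text
time_s: 11.58
tcp_pos: [500.7, -79.6, 64.7]
tool_rot: [0.667, 0.745, 0.0, 0.0]
force: [-0.7, 0.1, -2.4]
width: 13.7
grasp_force: 9.0
```

```bash
cat > lk2.py <<'E'
from h import *
s=cam('scene'); w=cloud(s); t=np.array([-.11,.994]); n=np.array([.994,.11]); d=w[...,:2]-[518,-239]; Y=d@t; X=d@n
print([(y0,np.nanpercentile(w[...,2][(abs(Y-y0)<4)&(abs(X)<34)],[5,50,75]).round().tolist()) for y0 in range(0,90,10)])
st=r.read_state(); print({k:np.round(st[k],2).tolist() for k in('time_s','tcp_pos','torque','force','width','grasp_force')})
E
python3 lk2.py
```

```text
[(0, [12.0, 16.0, 17.0]), (10, [13.0, 17.0, 18.0]), (20, [13.0, 18.0, 41.0]), (30, [14.0, 40.0, 42.0]), (40, [34.0, 38.0, 40.0]), (50, [33.0, 36.0, 38.0]), (60, [32.0, 36.0, 38.0]), (70, [34.0, 37.0, 39.0]), (80, [35.0, 50.0, 415.0])]
{'time_s': 11.62, 'tcp_pos': [500.66, -79.6, 64.72], 'torque': [0.08, -0.0, 0.0], 'force': [0.03, 0.11, -3.02], 'width': 13.72, 'grasp_force': 8.97}
```

The pan is sagging at about 9 N and resting on the dish's near rim. I lift and advance slowly.

Emit:
{"op": "carry_out", "data": {"series": [0,-0.03,0.04,0,0,-0.07,0.08,0,0,-0.1,0.12,0,0.01,-0.13,0.16,0,0.01,-0.15,0.2,0,0.02,-0.18,0.25,0,0.02,-0.2,0.3,0,0.02,-0.2,0.3,0], "gripper": 0.676}}

```text
time_s: 12.62
tcp_pos: [502.0, -91.7, 83.0]
tool_rot: [0.667, 0.745, 0.0, 0.0]
force: [-0.7, 0.4, -1.6]
width: 13.9
grasp_force: 7.0
```

```bash
python3 lk2.py
```

```text
[(0, [13.0, 16.0, 18.0]), (10, [13.0, 15.0, 17.0]), (20, [13.0, 31.0, 35.0]), (30, [30.0, 35.0, 36.0]), (40, [31.0, 34.0, 35.0]), (50, [30.0, 34.0, 36.0]), (60, [33.0, 36.0, 38.0]), (70, [37.0, 436.0, 455.0]), (80, [42.0, 452.0, 478.0])]
{'time_s': 12.68, 'tcp_pos': [501.95, -91.65, 82.83], 'torque': [-0.08, -0.1, -0.02], 'force': [-0.44, -0.16, -1.62], 'width': 13.82, 'grasp_force': 7.11}
```

Emit:
{"op": "carry_out", "data": {"series": [0,-0.03,0.05,0,0,-0.06,0.1,0,0.01,-0.1,0.15,0,0.01,-0.13,0.2,0,0.01,-0.16,0.24,0,0.02,-0.19,0.28,0,0.02,-0.22,0.32,0,0.02,-0.22,0.32,0]}}

```text
time_s: 13.68
tcp_pos: [503.1, -104.9, 102.1]
tool_rot: [0.667, 0.745, 0.0, 0.0]
force: [-0.7, -0.1, -2.0]
width: 13.9
grasp_force: 7.1
```

```bash
python3 lk2.py
```

```text
[(0, [13.0, 18.0, 24.0]), (10, [13.0, 19.0, 34.0]), (20, [13.0, 27.0, 39.0]), (30, [26.0, 40.0, 44.0]), (40, [29.0, 42.0, 46.0]), (50, [31.0, 38.0, 45.0]), (60, [35.0, 467.0, 484.0]), (70, [40.0, 479.0, 502.0]), (80, [44.0, 487.0, 513.0])]
{'time_s': 13.72, 'tcp_pos': [503.09, -104.85, 101.97], 'torque': [-0.08, -0.01, -0.06], 'force': [-0.56, 0.21, -2.39], 'width': 14.55, 'grasp_force': 7.12}
```

Emit:
{"op": "carry_out", "data": {"series": [0,-0.03,0.06,0,0.01,-0.07,0.12,0,0.01,-0.1,0.18,0,0.02,-0.15,0.24,0,0.02,-0.2,0.3,0,0.02,-0.25,0.36,0,0.03,-0.3,0.42,0,0.03,-0.3,0.42,0]}}

```text
time_s: 14.72
tcp_pos: [505.1, -123.0, 127.4]
tool_rot: [0.667, 0.745, 0.0, 0.0]
force: [-0.4, 0.4, -1.7]
width: 13.7
grasp_force: 7.2
```

```bash
python3 lk2.py; python3 look.py p2
```

```text
[(0, [13.0, 18.0, 27.0]), (10, [16.0, 28.0, 32.0]), (20, [17.0, 32.0, 36.0]), (30, [16.0, 37.0, 41.0]), (40, [29.0, 492.0, 508.0]), (50, [34.0, 507.0, 527.0]), (60, [37.0, 512.0, 537.0]), (70, [46.0, 491.0, 528.0]), (80, [56.0, 368.0, 444.0])]
{'time_s': 14.78, 'tcp_pos': [504.9, -122.89, 127.17], 'torque': [0.1, 0.09, -0.03], 'force': [0.29, 0.48, -2.16], 'width': 13.79, 'grasp_force': 7.24}
{'time_s': 14.88, 'tcp_pos': [504.65, -122.64, 126.84], 'torque': [0.07, -0.01, 0.01], 'force': [0.8, 0.3, -3.2], 'width': 13.49, 'grasp_force': 7.24}
raised 125 ((476.617431640625, -165.61148071289062), (29.831478118896484, 91.54488372802734), 5.8518900871276855) -211.51231686596
[(-60, [19.0, 23.0, 27.0]), (-45, [19.0, 20.0, 21.0]), (-30, nan), (-15, nan), (0, nan), (15, [31.0, 32.0, 32.0]), (30, [17.0, 35.0, 40.0]), (45, [39.0, 519.0, 531.0]), (60, [517.0, 538.0, 542.0]), (75, [526.0, 537.0, 546.0]), (90, [529.0, 535.0, 538.0]), (105, [525.0, 534.0, 537.0]), (120, [391.0, 530.0, 537.0]), (135, [401.0, 529.0, 537.0])]
raised 818 ((508.2508544921875, -165.25439453125), (100.09452819824219, 100.81440734863281), 6.372860431671143) -218.04867928843026
[(-60, [13.0, 18.0, 25.0]), (-45, [14.0, 16.0, 18.0]), (-30, [14.0, 16.0, 18.0]), (-15, [14.0, 16.0, 18.0]), (0, [15.0, 18.0, 26.0]), (15, [17.0, 28.0, 33.0]), (30, [20.0, 36.0, 41.0]), (45, [48.0, 494.0, 520.0]), (60, [45.0, 506.0, 537.0]), (75, [277.0, 375.0, 512.0]), (90, [120.0, 384.0, 523.0]), (105, [121.0, 237.0, 518.0]), (120, [183.0, 448.0, 534.0]), (135, [523.0, 534.0, 537.0])]
  return np.nanmean(a, axis, out=out, keepdims=keepdims)
```

View pics/p2.png

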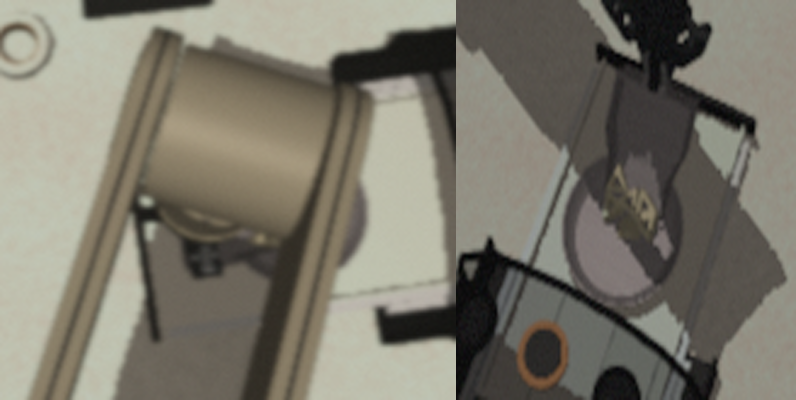

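The scene crop shows the scoop tipped about 43° with all pieces bunched at the lip (632,200), inside the dish. I tip it further and draw back so they slide off.

Emit:
{"op": "carry_out", "data": {"series": [0,-0.03,0.05,0,0.01,-0.06,0.1,0,0.01,-0.1,0.15,0,0.01,-0.13,0.2,0,0.02,-0.16,0.25,0,0.02,-0.18,0.3,0,0.02,-0.18,0.34,0,0.02,-0.18,0.34,0]}}

```text
time_s: 15.88
tcp_pos: [506.1, -133.6, 147.7]
tool_rot: [0.667, 0.745, 0.0, 0.0]
force: [-0.1, -0.2, -1.6]
width: 14.1
grasp_force: 7.3
```

Emit:
{"op": "carry_out", "data": {"series": [0,0.06,0,0,-0.01,0.12,0.02,0,-0.02,0.2,0.04,0,-0.03,0.28,0.06,0,-0.04,0.35,0.08,0,-0.05,0.42,0.1,0,-0.05,0.42,0.1,0]}}

```text
time_s: 16.75
tcp_pos: [503.0, -108.0, 153.6]
tool_rot: [0.667, 0.745, 0.0, 0.0]
force: [0.4, 0.5, -2.0]
width: 13.6
grasp_force: 7.3
```

```bash
python3 lk2.py; python3 look.py p3 2>/dev/null | tail -1
```

```text
[(0, [13.0, 20.0, 30.0]), (10, [15.0, 35.0, 40.0]), (20, [22.0, 35.0, 42.0]), (30, [13.0, 17.0, 18.0]), (40, [13.0, 16.0, 18.0]), (50, [13.0, 50.0, 55.0]), (60, [18.0, 522.0, 542.0]), (70, [60.0, 536.0, 559.0]), (80, [64.0, 538.0, 564.0])]
{'time_s': 16.8, 'tcp_pos': [503.02, -108.22, 153.51], 'torque': [0.03, 0.03, -0.01], 'force': [-0.4, -0.52, -2.24], 'width': 14.22, 'grasp_force': 7.3}
[(-60, [13.0, 18.0, 24.0]), (-45, [14.0, 16.0, 18.0]), (-30, [14.0, 16.0, 18.0]), (-15, [14.0, 16.0, 19.0]), (0, [16.0, 19.0, 31.0]), (15, [18.0, 33.0, 41.0]), (30, [15.0, 17.0, 19.0]), (45, [15.0, 18.0, 52.0]), (60, [57.0, 515.0, 545.0]), (75, [69.0, 531.0, 563.0]), (90, [305.0, 398.0, 533.0]), (105, [100.0, 407.0, 548.0]), (120, [144.0, 257.0, 540.0]), (135, [209.0, 538.0, 561.0])]
```

View pics/p3.png

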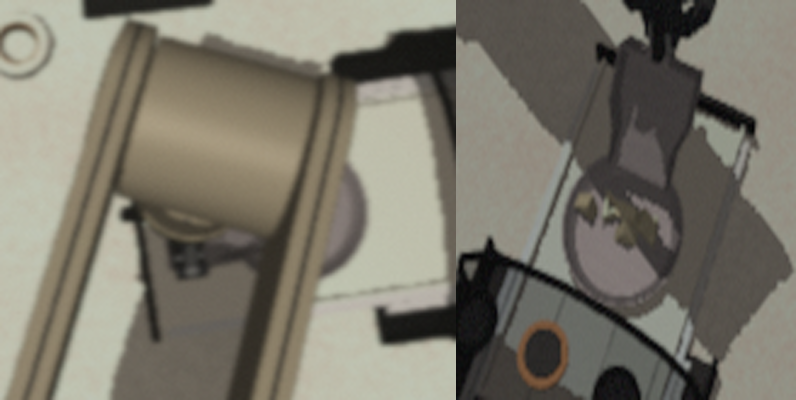

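The pieces now lie in the dish around (625,220) and the pan looks empty. I firm up the grip, lift straight out and check.

Emit:
{"op": "carry_out", "data": {"series": [0,0,0,0,0,0.03,0.1,0,0,0.06,0.3,0,-0.01,0.1,0.6,0,-0.01,0.1,0.9,0,-0.01,0.1,1.2,0,-0.01,0.1,1.2,0], "gripper": 1, "force": 30}}

```text
time_s: 17.77
tcp_pos: [503.7, -102.8, 228.0]
tool_rot: [0.667, 0.745, 0.001, 0.002]
force: [0.0, 0.1, -2.4]
width: 13.6
grasp_force: 30.5
```

Emit:
{"op": "carry_out", "data": {"series": [-0.1,0.4,0,0.5,-0.25,1,0,1.2,-0.4,1.7,0,1.9,-0.6,2.4,0,2.7,-0.75,3.1,0,3.5,-0.9,3.8,0,4.3,-1.05,4.4,0,5,-1.15,4.9,0,5.6]}}

```text
time_s: 18.77
tcp_pos: [432.5, 192.9, 224.7]
tool_rot: [0.466, 0.885, -0.0, -0.0]
force: [0.0, 0.2, -2.4]
width: 13.0
grasp_force: 30.4
```

```bash
python3 - <<'E'
from h import *
c=cam('top'); s=cam('scene'); st=r.read_state(); print(st['tcp_pos'],st['time_s'],st['width'])
A=c["frame"][160:250,340:450]; B=s["frame"][210:300,230:330]
cv2.imwrite("pics/p4.png",np.hstack([cv2.resize(A,(400,400),interpolation=2),cv2.resize(B,(400,400),interpolation=2)]))
E
```

```text
[432.24028895 194.00237832 224.68380465] 18.875 13.424092823602985
```

View pics/p4.png

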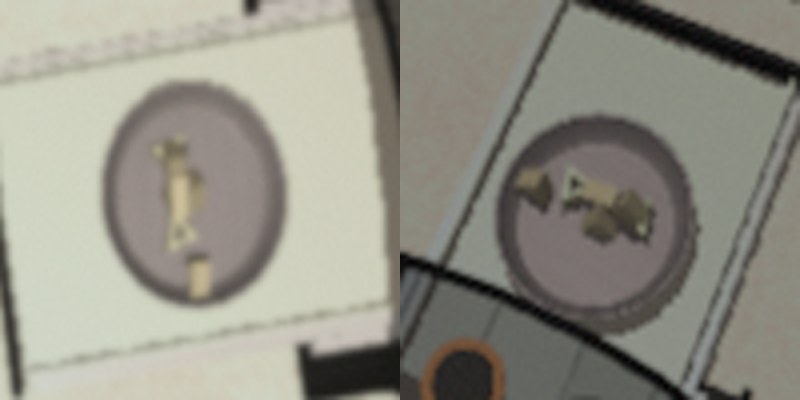

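The dish holds the pieces (top crop (165–200,150–280), scene crop (535–640,185–225)). One stands near the wall but inside the rim. I'll count them again once the scoop is down. Next I set the scoop down at its old place, spout touching first, with a light grip so it pivots level.

Emit:
{"op": "carry_out", "data": {"series": [-0.05,0.2,-0.2,0.2,-0.1,0.4,-0.6,0.5,-0.14,0.52,-1,0.64,-0.14,0.52,-1.4,0.64,-0.14,0.52,-1.55,0.64,-0.14,0.52,-1.55,0.64]}}

```text
time_s: 19.62
tcp_pos: [424.4, 222.3, 131.5]
tool_rot: [0.443, 0.897, -0.001, -0.001]
force: [0.2, -0.4, -1.3]
width: 13.4
grasp_force: 30.4
```

Emit:
{"op": "carry_out", "data": {"series": [0,0,-0.05,0,-0.02,0.03,-0.15,0,-0.07,0.09,-0.3,0,-0.14,0.18,-0.45,0,-0.22,0.29,-0.6,0,-0.31,0.4,-0.75,0,-0.4,0.52,-0.9,0,-0.47,0.61,-1.05,0], "gripper": 0.677}}

```text
time_s: 20.62
tcp_pos: [396.3, 260.0, 68.7]
tool_rot: [0.442, 0.897, -0.0, -0.0]
force: [0.3, -0.6, -0.7]
width: 14.0
grasp_force: 8.5
```

Emit:
{"op": "carry_out", "data": {"series": [-0.06,0.08,-0.15,0,-0.12,0.16,-0.3,0,-0.18,0.23,-0.4,0,-0.23,0.3,-0.5,0,-0.27,0.35,-0.6,0,-0.29,0.38,-0.66,0,-0.29,0.38,-0.7,0,-0.29,0.38,-0.72,0]}}

```text
time_s: 21.62
tcp_pos: [379.6, 283.0, 27.1]
tool_rot: [0.442, 0.897, 0.001, -0.0]
force: [-5.0, 0.8, 9.6]
width: 13.8
grasp_force: 9.7
```

```bash
python3 - <<'E'
from h import *
st=r.read_state(); print({k:np.round(st[k],2).tolist() for k in('time_s','tcp_pos','torque','force','width','grasp_force')})
c=cam('top'); print(prof(c,[432,219],-52.5))
E
```

```text
{'time_s': 21.62, 'tcp_pos': [379.6, 283.0, 27.06], 'torque': [0.14, 0.75, -0.07], 'force': [-5.0, 0.8, 9.58], 'width': 13.78, 'grasp_force': 9.73}
[(-40, 309, np.float64(32.0), np.float64(243.0)), (-25, 165, np.float64(4.0), np.float64(39.0)), (-10, 163, np.float64(4.0), np.float64(38.0)), (5, 159, np.float64(5.0), np.float64(37.0)), (20, 162, np.float64(4.0), np.float64(33.0)), (35, 158, np.float64(6.0), np.float64(29.0)), (50, 159, np.float64(11.0), np.float64(27.0)), (65, 178, np.float64(1.0), np.float64(17.0))]
```

The scoop is flat on the bench. I release it, lift clear, shut the fingers and travel to the tray front.

Emit:
{"op": "carry_out", "data": {"series": [0,0,0.05,0,0,0,0.05,0,0,0,0.05,0,0,0,0.05,0,0,0,0.4,0,0,0,1,0,0,0,1.6,0,0,0,2,0], "gripper": -0.3}}

```text
time_s: 22.68
tcp_pos: [379.9, 282.6, 148.1]
tool_rot: [0.442, 0.897, 0.001, 0.001]
force: [0.2, -0.0, 0.5]
width: 55.5
grasp_force: 0.0
```

Emit:
{"op": "carry_out", "data": {"series": [0.15,-0.5,0,-0.5,0.4,-1.1,0,-1.3,0.7,-1.8,0,-2.1,1,-2.6,0,-3,1.3,-3.4,0,-4,1.6,-4.2,0,-5,1.85,-4.9,0,-5.8,1.94,-5.34,0,-6.24], "gripper": 1}}

```text
time_s: 23.68
tcp_pos: [496.2, -40.3, 146.1]
tool_rot: [0.669, 0.744, -0.0, 0.0]
force: [-0.2, 0.9, 0.0]
width: 0.2
grasp_force: 0.0
```

```bash
python3 - <<'E'
from h import *
st=r.read_state(); print({k:np.round(st[k],2).tolist() for k in('time_s','tcp_pos','force','width')})
c=cam('top'); s=cam('scene'); print(prof(c,[432,219],-52.5)); w=cloud(c)
m=(w[...,2]>8)&(np.hypot(w[...,0]-418,w[...,1]-240)<130); print(cv2.minAreaRect(w[m][:,:2].astype(np.float32)))
m=(w[...,2]>30)&(w[...,2]<42)&(w[...,1]>-110)&(w[...,1]<-60)&(w[...,0]>380)&(w[...,0]<630); P=w[m]; print("front",len(P),cv2.minAreaRect(P[:,:2].astype(np.float32)))
A=c["frame"][195:285,185:275]; B=s["frame"][225:290,245:310]
cv2.imwrite("pics/p5.png",np.hstack([cv2.resize(A,(300,500),interpolation=2),cv2.resize(B,(500,500),interpolation=2)]))
E
```

```text
{'time_s': 23.68, 'tcp_pos': [496.19, -40.26, 146.13], 'force': [-0.24, 0.86, 0.04], 'width': 0.19}
[(-40, 164, np.float64(3.0), np.float64(37.0)), (-25, 163, np.float64(3.0), np.float64(36.0)), (-10, 161, np.float64(3.0), np.float64(37.0)), (5, 169, np.float64(4.0), np.float64(37.0)), (20, 162, np.float64(3.0), np.float64(31.0)), (35, 162, np.float64(4.0), np.float64(27.0)), (50, 163, np.float64(8.0), np.float64(23.0)), (65, 158, np.float64(1.0), np.float64(14.0))]
((416.41473388671875, 244.7993621826172), (117.58277893066406, 200.83792114257812), 19.93003273010254)
front 57 ((454.15301513671875, -87.99224853515625), (63.30009460449219, 7.714982509613037), 6.947546005249023)
```

View pics/p5.png

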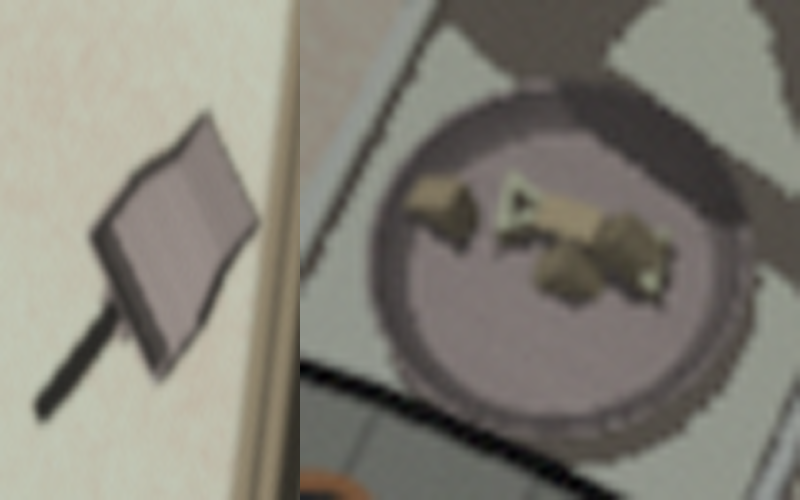

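The scoop (left) stands empty and upright. In the dish I make out six pieces: (440,205), (515,215), (570,215), (570,275), (630,245) and (655,275). I check the left one's distance from the dish centre before pushing.

```bash
python3 - <<'E'
from h import *
for n in('top','scene'):
    c=cam(n); w=cloud(c); lab=cv2.cvtColor(c["frame"],cv2.COLOR_BGR2LAB)
    d=np.hypot(w[...,0]-518,w[...,1]+239)
    m=((lab[...,2]>136)&(d<80)).astype(np.uint8); k,l,st,ce=cv2.connectedComponentsWithStats(m)
    for i in range(1,k):
        if st[i,4]>8: P=w[l==i]; print(n,st[i,4],ce[i].round(),np.nanmean(P,0).round(),np.nanpercentile(P[:,2],95).round(),"r",np.hypot(*(np.nanmean(P,0)[:2]-[518,-239])).round(),"rmax",np.nanpercentile(d[l==i],95).round())
    # rim by contour again
    g=cv2.cvtColor(c["frame"],cv2.COLOR_BGR2HSV)[...,2]
    z=(w[...,2]>28)&(w[...,2]<36)&(d>60)&(d<90); P=w[z][:,:2]; A=np.c_[2*P,np.ones(len(P))]; x=np.linalg.lstsq(A,(P**2).sum(1),rcond=None)[0]; print("rim fit",len(P),x[:2],np.sqrt(x[2]+x[0]**2+x[1]**2))
E
```

```text
top 215 [389. 203.] [ 519. -227.   33.] 50.0 r 12.0 rmax 40.0
top 54 [394. 222.] [ 463. -239.   32.] 42.0 r 55.0 rmax 66.0
rim fit 305 [ 517.92090035 -238.97718379] 71.25799964958654
scene 28 [262. 250.] [ 461. -240.   35.] 43.0 r 57.0 rmax 66.0
scene 149 [281. 255.] [ 521. -228.   35.] 50.0 r 11.0 rmax 37.0
rim fit 239 [ 515.79271204 -239.78908744] 71.0114584370466
```

All pieces are within the radius. I lower the closed fingers in front of the tray panel and push gently along trainer -y.

Emit:
{"op": "carry_out", "data": {"series": [0,0,-0.6,0,0,0,-1.2,0,0,0,-1.7,0,0,0,-2.05,0,0,0,-2.05,0]}}

```text
time_s: 24.5
tcp_pos: [493.7, -36.5, 21.3]
tool_rot: [0.667, 0.745, -0.001, -0.002]
force: [0.1, 0.5, 0.7]
width: -0.0
grasp_force: 0.0
```

Emit:
{"op": "carry_out", "data": {"series": [0.01,-0.1,0,0,0.02,-0.2,0,0,0.03,-0.3,0,0,0.04,-0.38,0,0,0.05,-0.45,0,0,0.06,-0.53,0,0,0.07,-0.62,0,0,0.08,-0.72,0,0]}}

```text
time_s: 25.5
tcp_pos: [500.7, -81.5, 23.2]
tool_rot: [0.667, 0.745, 0.0, 0.0]
force: [0.6, 0.6, 1.8]
width: 0.3
grasp_force: 1.1
```

Emit:
{"op": "carry_out", "data": {"series": [0.01,-0.11,0,0,0.02,-0.22,0,0,0.04,-0.34,0,0,0.05,-0.46,0,0,0.06,-0.58,0,0,0.08,-0.7,0,0,0.09,-0.82,0,0,0.1,-0.94,0,0]}}

```text
time_s: 26.5
tcp_pos: [506.7, -138.2, 23.2]
tool_rot: [0.667, 0.745, 0.0, 0.0]
force: [1.5, 2.9, 0.5]
width: -0.3
grasp_force: 1.1
```

Emit:
{"op": "carry_out", "data": {"series": [0.01,-0.12,0,0,0.03,-0.24,0,0,0.04,-0.36,0,0,0.05,-0.48,0,0,0.07,-0.6,0,0,0.08,-0.72,0,0,0.09,-0.84,0,0,0.1,-0.94,0,0]}}

```text
time_s: 27.5
tcp_pos: [512.7, -194.6, 23.2]
tool_rot: [0.667, 0.745, 0.0, 0.0]
force: [1.4, 1.5, 0.2]
width: -0.4
grasp_force: 1.1
```

```bash
cat > lk3.py <<'E'
from h import *
st=r.read_state(); print({k:np.round(st[k],2).tolist() for k in('time_s','tcp_pos','force','joint_positions')})
s=cam('scene'); w=cloud(s); lab=cv2.cvtColor(s["frame"],cv2.COLOR_BGR2LAB)
t=np.array([-.109,.994]); y=st['tcp_pos'][:2]@t
Y=w[...,:2]@t; X=w[...,:2]@np.array([.994,.109])
m=(w[...,2]>30)&(w[...,2]<40)&(abs(Y-y)<30)&(X>365)&(X<590); print("front Y",m.sum(),np.percentile(Y[m],[5,50,95]),"tcp Y",y)
E
python3 lk3.py
```

```text
{'time_s': 27.5, 'tcp_pos': [512.68, -194.59, 23.2], 'force': [1.37, 1.53, 0.18], 'joint_positions': [-0.46, 0.2, 1.82, 0.0, 1.13, -0.57]}
front Y 210 [-271.40514528 -267.59804405 -261.78191123] tcp Y -249.301199114358
```

Emit:
{"op": "carry_out", "data": {"series": [0.01,-0.12,0,0,0.03,-0.24,0,0,0.04,-0.36,0,0,0.05,-0.46,0,0,0.06,-0.56,0,0,0.07,-0.65,0,0,0.08,-0.73,0,0,0.09,-0.8,0,0]}}

```text
time_s: 28.55
tcp_pos: [517.9, -242.4, 23.2]
tool_rot: [0.667, 0.745, -0.0, -0.0]
force: [1.4, 2.3, -0.4]
width: 0.1
grasp_force: 1.1
```

Emit:
{"op": "carry_out", "data": {"series": [0.005,-0.05,0,0,0.01,-0.1,0,0,0.015,-0.15,0,0,0.02,-0.2,0,0,0.025,-0.24,0,0,0.03,-0.28,0,0]}}

```text
time_s: 29.3
tcp_pos: [519.5, -257.0, 23.1]
tool_rot: [0.667, 0.745, 0.001, -0.002]
force: [-1.2, 18.3, 9.2]
width: 0.1
grasp_force: 9.4
```

```bash
python3 lk3.py
```

```text
{'time_s': 29.3, 'tcp_pos': [519.51, -257.02, 23.13], 'force': [-1.23, 18.35, 9.25], 'joint_positions': [-0.55, 0.27, 1.72, 0.0, 1.15, -0.66]}
front Y 219 [-333.9248636  -330.10048915 -324.8345291 ] tcp Y -312.1052580974866
```

The force rose to 18 N, so the tray is at its stop. I back off, lift away and check.

Emit:
{"op": "carry_out", "data": {"series": [0,0,0,0,-0.01,0.1,0,0,-0.04,0.4,0,0,-0.08,0.8,0,0,-0.1,1,0.5,0,-0.1,1,1.3,0,-0.15,1.4,2,0,-0.5,2.2,2.3,0]}}

```text
time_s: 30.35
tcp_pos: [491.3, -126.4, 164.6]
tool_rot: [0.668, 0.744, 0.001, 0.003]
force: [-0.2, 0.1, 0.9]
width: -0.1
grasp_force: 0.0
```

Emit:
{"op": "carry_out", "data": {"series": [-0.3,0.8,0.4,0,-0.6,1.6,0.5,0,-0.9,2.4,0.5,0,-1,3,0.5,0,-1,3,0.5,0,-1,3,0.5,0]}}

```text
time_s: 31.1
tcp_pos: [429.4, 53.3, 191.1]
tool_rot: [0.667, 0.745, -0.0, 0.0]
force: [0.0, 0.0, 0.6]
width: -0.2
grasp_force: 0.0
```

```bash
python3 - <<'E'
from h import *
st=r.read_state(); print({k:np.round(st[k],2).tolist() for k in('time_s','tcp_pos','force')})
c=cam('top'); s=cam('scene'); w=cloud(s); t=np.array([-.109,.994]); Y=w[...,:2]@t; X=w[...,:2]@np.array([.994,.109])
m=(w[...,2]>30)&(w[...,2]<40)&(abs(Y+330)<25)&(X>365)&(X<590); print("front Y",np.percentile(Y[m],[5,50,95]))
print(prof(c,[432,219],-52.5))
A=c["frame"][120:300,340:580]; B=s["frame"][200:390,150:350]
cv2.imwrite("pics/p6.png",np.hstack([cv2.resize(A,(400,400),interpolation=2),cv2.resize(B,(400,400),interpolation=2)]))
E
```

```text
{'time_s': 31.1, 'tcp_pos': [429.42, 53.29, 191.06], 'force': [0.02, 0.04, 0.56]}
front Y [-333.84632651 -330.25556071 -325.51745658]
[(-40, 17, np.float64(2.0), np.float64(20.0)), (-25, 4, np.float64(0.0), np.float64(1.0)), (-10, 0), (5, 0), (20, 0), (35, 0), (50, 0), (65, 0)]
```

View pics/p6.png

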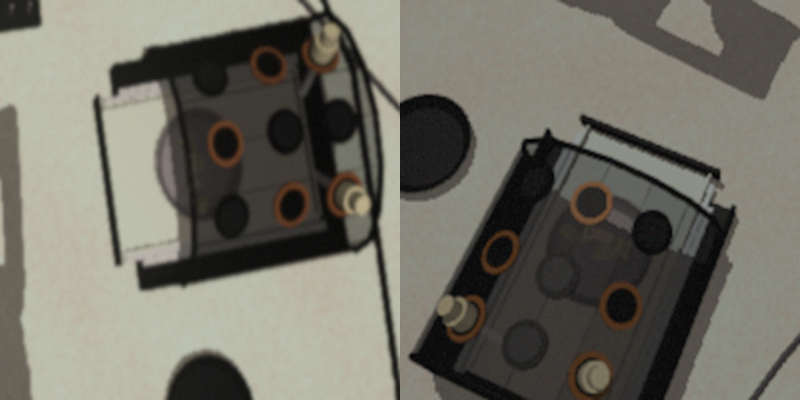

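```bash
python3 - <<'E'
from h import *
for n in('top','scene'):
    s=cam(n); w=cloud(s); Y=w[...,:2]@np.array([-.109,.994]); X=w[...,:2]@np.array([.994,.109]); z=w[...,2]; b=s["frame"].max(2)<60
    m=(z>28)&(z<42)&(Y>-345)&(Y<-315)&(X>360)&(X<600); print(n,"panel",np.percentile(Y[m],[3,50,97]).round(1),"X",np.percentile(X[m],[1,99]).round(1))
    for lo,hi in((300,368),(572,640)):
        for a in(3,97):
            pass
        q=b&(z>25)&(z<45)&(Y<-338)&(Y>-440)&(X>lo)&(X<hi); print(" wall",q.sum(),np.percentile(Y[q],[50,97,100]).round(1),np.percentile(X[q],[3,97]).round(1))
    p=(z>70)&(z<85)&(X>300)&(X<620)&(Y<-360)&(Y>-560); print(" high walls max Y",np.percentile(Y[p],[90,99,100]).round(1))
E
```

```text
top panel [-332.8 -328.  -323.8] X [382.7 597.1]
 wall 27 [-394.5 -366.2 -365.7] [345.5 348.8]
 wall 50 [-400.7 -363.4 -361. ] [635.6 639.1]
 high walls max Y [-416.2 -414.4 -414.4]
scene panel [-334.1 -330.2 -325.2] X [381.4 597.2]
 wall 9 [-371.8 -367.  -366.6] [342.  345.9]
 wall 36 [-385.8 -367.5 -364.1] [634.3 639.8]Traceback (most recent call last):
  File "<stdin>", line 9, in <module>
    return _quantile_unchecked(
        a, q, axis, out, overwrite_input, method, keepdims, weights)
    return _ureduce(a,
                    func=_quantile_ureduce_func,
    ...<5 lines>...
                    overwrite_input=overwrite_input,
                    method=method)
    r = func(a, **kwargs)
    result = _quantile(arr,
                       quantiles=q,
    ...<2 lines>...
                       out=out,
                       weights=wgt)
    slices_having_nans = np.isnan(arr[-1, ...])
                                  ~~~^^^^^^^^^
IndexError: index -1 is out of bounds for axis 0 with size 0
```

The panel centre sits 34–36 mm out from the wall ends, and 34 mm is expected at home. The tray is home and the scoop is untouched, so I hand in.

```bash
python3 -c "
from plant import r
print(r.close_job())"
```

```text
the job is handed in; nothing more can be done
None
```

The job is handed in, but no verdict was returned: all six pieces look to be in the steel dish (counted by eye, before the push), the tray is pushed home to its stop with the dish on it, and the empty scoop stands flat on the bench.

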